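# Wedge up the laptop stand's tray

## Task

The laptop stand on the desk lies folded flat and needs new rubber pads on its base. Pick up the loose wooden wedge (the tapered one, not the flat block), lay it flat on the desk in front of the stand with its thin end towards it, and push it straight in under the middle of the tray's round front bar until the tray has just lifted off the base: clear of the rubber rests, but by less than a centimetre. Finish while still holding the wedge there with the gripper; only the wedge may touch the stand, and everything else on the desk stays where it is.

Things in the scene. Friction and masses are not known exactly. Their poses are not given: they have to be found in the camera images.
- stand: folded laptop stand fixed to the desk, front towards the robot, 280 mm wide, 48 high: steel base with two side rails 228 mm apart (open desk between) and a hinged aluminium tray with a closed laptop. Origin: on the desk under the middle of the tray's front bar; x from the bar back to the hinge (220 mm behind it, 30 mm high): the direction to push the wedge; y left along the bar, z up
- lip (a point): middle of the underside of the tray's front bar (round, 12 mm thick, 290 long). 16 mm above the desk when the tray rests on the base's rubber pads; rises as the tray lifts. The tray with laptop weighs about 0.9 kg, falls back by its own weight and presses down at the bar with 4 to 5 N
- wedge: loose wooden wedge, 142 mm long, 36 wide, 0.09 kg. Origin: centre of underside; x from thick to thin end, z up. Thick end (x -71 to -41 mm) 31 high, level-topped; then the top slopes evenly 1 in 4 to 3 mm at the thin end (x = 71). Flat on the desk it meets the bar when its thin end is about 51 mm past the bar's middle; each further 4 mm lifts 1 mm, pushing with 6 to 9 N; friction keeps it in
- wedge_tip (a point): middle of the lower edge of the wedge's thin end (wedge frame x = 71 mm, z = 0)
- wedge_grip (a point): a good grip point on the thick end: wedge frame x = -56 mm, 22 mm above the underside, mid-width
- block: the loose flat wooden block of even thickness, 142 x 36 x 24 mm, same wood as the wedge: a bystander. Origin: centre of its underside, x along its length
- tape: a roll of clear tape lying flat on the desk, 52 mm across, 19 mm high, bystander; origin under its centre
- stapler: black stapler, 125 x 34 x 41 mm, bystander; origin under its centre, x along its length
- mug: white mug, 80 mm across, 92 mm high, bystander; origin under its centre
There are look-alikes about, which are no part of the job. What is shaped like the wedge but red or turquoise is not meant.

How it is judged:
On the way:
1. the wedge lies flat with its thin end under the middle of the front bar, the tray still down on its base (x of wedge_tip in the frame of stand between 0.008 and 0.08 m and y of wedge_tip in the frame of stand between -0.05 and 0.05 m and height (world z) of wedge below 0.005 m and angle between wedge's own z axis and vertical below 0.12 rad and height (world z) of lip below 0.0168 m), for 0.05 s.
At the end, for the whole second after the job is handed in: Front bar 1 to 10 mm above its rest height, carried by the wedge, which lies flat on the desk, points straight in (0.3 rad), thin end within 50 mm of the bar's middle; all still; the gripper holds the wedge (over 2 N) and the robot does not touch the stand (x of wedge_tip in the frame of stand between 0.04 and 0.13 m and y of wedge_tip in the frame of stand between -0.05 and 0.05 m and height (world z) of wedge below 0.005 m and angle between wedge's own z axis and vertical below 0.12 rad and angle between the x axis of wedge and the x axis of stand, either way round below 0.3 rad and height (world z) of lip between 0.017 and 0.026 m and linear speed of wedge below 0.02 m/s and contact force between the fingers and wedge above 2 N and contact force between wedge and stand above 0.8 N and contact force between each of the arm, the fingers and stand below 0.3 N); the arm keeps its last pose, push and grip.
It fails at once if the robot itself touches the stand with more than 3 N (contact force between any of the arm, the fingers and stand above 3 N).
It fails at once if a bystander is moved by more than 30 mm (distance of any of block, tape, stapler, mug from where it was at the start of the episode above 0.03 m).
It also fails if it takes over 45 s, if anything falls off the work surface, if the arm or the gripper's body presses on something with over 40 N, if the wrist force passes 120 N, or if a joint passes its speed limit or range.

## Robot

A 6-joint arm with a two-finger parallel gripper is mounted at the origin on the work surface. World frame = base frame: x ahead of the robot, y to its left, z up, the work surface at z = 0. Lengths are in m, angles in rad, forces in N, time in s.
With the tool pointing down it reaches from about 0.375 to 0.9 m from the base axis. Payload 3.1 kg.
Tool frame: the origin (TCP) lies at the very end of the fingers, on their centre line; the grasp point (between the pads) lies 19 mm behind it; z points along the fingers, y is the line along which they close (so a half turn about z gives the same grasp; the last joint's range is limited). The gripper opens to 87 mm and grips with 3 to 60 N. Pads are 19 mm wide; open, the fingers measure 117 mm over their backs; the gripper's body (75 mm by 190 mm) begins 51 mm behind the grasp point.
Start: joints at [1.071, 0.527, 1.433, -0, 1.181, -0.178], TCP at [0.198, 0.593, 0.223] pointing down, gripper open.
Joint ranges: [-3.08, 3.08], [-0.75, 2.2], [0.22, 2.44], [-1.43, 4.57], [0, 2.65], [-2.85, 2.85]. Speed limits (rad/s): [2.79, 2.79, 3.14, 3.14, 3.14, 3.14].

## Interface

Orientations are given as a unit quaternion [x, y, z, w].
In Python, from rig import robot gives the robot as it stands. The module is installed in compiled form; this text tells all that it offers.
- The arm moves only by the tool play_rows, never from a script. Its argument "steps" is one flat list of numbers, 5 for each row, row after row: the opening, from -1 (shut) to 1 (fully open), then the shift along the tool's x, y, z as a fraction of full scale, then the turn about the tool's z as a fraction of full scale. In form: [claw, tx, ty, tz, twist, claw, tx, ty, tz, twist, ...]. A call has exactly 10 rows; each row shifts and turns the commanded pose from where the row before left it, along the tool's axes as they then stand; what a row does not reach is not made up. Full scale, the value 1, is 0.03 m for a shift and 0.1 rad for a turn. A row lasts 1/10 s, in which the tool goes at most 50 mm and 8.59 degrees, less where a joint would pass 70% of its speed; a pose out of reach is approached as far as the arm can. A call with a number of a shift or a turn outside -1 to 1 is refused whole. A call with a gripper value outside its range is refused whole. The fingers move at their own pace and stop on an object; "grip_force" is the grip in N (left out, the last holds). Time passes only in rows, so rows that do not move let the fingers close, or fill a call up. It gives the time, the measured TCP pose, the force, the opening and the grip force at its end, in the units of the state.
- robot.get_obs(): the state, without advancing time (a new reading comes with each control period).
- robot.camera(name): name is "scene" or "top" or "wrist"; returns a dict with "image" (384x512x3 uint8, red, green, blue), "mtx" (3x3 intrinsics, pixels), "rvec" (rotation vector, rad) and "tvec" (3), from world to camera coordinates, as OpenCV has them. Camera axes: x right, y down, z forward; pixel columns grow to the right and rows downward; lengths in m; the calibration is good to about 2 mm. A picture is of the moment at which its call begins. There is no depth.
- robot.hand_in(): hands the job in; it is judged then, once.
The state is a dict: "time": time; "q": joint angles; "joint_velocities": joint speeds; "joint_torque": joint torques, N m; "position": TCP position; "tool_rot": TCP orientation; "ft_force": force on the tool from outside, world axes, zero at the start; "moment": the same for the moment, N m; "grip_width": finger opening in m; "grip_force": force on a finger pad.
Only numpy, scipy, OpenCV 4.12 (cv2) and the standard library are available. Lean on these libraries where they do the work, as an engineer would, in place of code of your own. Each camera call takes 0.05 s, during which the arm holds its last target. There are 200 camera calls.

## Working session

There is one attempt and no reset: what is moved stays moved. The work goes in short steps, Python scripts to look and compute and a tool call to move; the robot and the scene stay as the last step left them, time stands still between calls to the robot, and variables do not carry over. Pictures are saved under pics/ and viewed, at most 10 in all, crops included, and the job is handed in when it is done.

Besides the shell and the picture viewer there is one more tool, called as name(argument=value, ...) on one line, values as JSON. play_rows: Moves the arm, as the interface text tells. Shift numbers are shares of 0.03 m and turn numbers shares of 0.1 rad, none past 1 either way. Its arguments: {"type":"object","properties":{"steps":{"type":"array"},"grip_force":{"type":"number"}},"required":["steps"]}

```bash
mkdir -p pics
cat > h.py <<'E'
import numpy as np, cv2
from rig import robot
def snap(name,out=None):
    c=robot.camera(name)
    if out: cv2.imwrite('pics/'+out,c['image'][:,:,::-1])
    return c
def ray(c,px,z=0.):
    R,_=cv2.Rodrigues(np.array(c['rvec'],float)); t=np.array(c['tvec'],float).ravel()
    K=np.array(c['mtx']); d=R.T@np.linalg.inv(K)@np.array([px[0],px[1],1.]); o=-R.T@t
    return o+d*(z-o[2])/d[2]
def proj(c,P):
    return cv2.projectPoints(np.array(P,float).reshape(-1,3),np.array(c['rvec'],float),np.array(c['tvec'],float),np.array(c['mtx'],float),None)[0].reshape(-1,2)
E
python3 - <<'E'
from h import *
a=snap('top','top1.png');b=snap('scene','scene1.png')
print(robot.get_obs())
for c in(a,b): print(c['mtx'],c['rvec'],c['tvec'])
E
```

```text
{'time': 0.1, 'q': array([ 1.07051181e+00,  5.28354177e-01,  1.43380320e+00,  3.15475075e-05,
        1.18141727e+00, -1.78519565e-01]), 'joint_velocities': array([ 6.07851617e-05, -3.20720437e-04, -2.45058990e-03,  1.17697725e-03,
        1.85676649e-03, -1.50751089e-03]), 'joint_torque': array([ 3.48081967e-04, -4.40991747e+01, -1.77151233e+01,  6.34723180e-02,
        5.34394453e-02, -2.92713412e-05]), 'position': array([0.19729543, 0.59232793, 0.22167196]), 'tool_rot': array([ 1.60195197e-01,  9.87084858e-01, -9.29607473e-04, -3.43680702e-04]), 'ft_force': array([-0.51424424,  0.4474674 ,  0.61782643]), 'moment': array([ 0.01424274,  0.01500412, -0.0411179 ]), 'grip_force': 0.0, 'grip_width': 0.08720710914984792}
[[401.597146     0.         247.94449816]
 [  0.         401.597146   184.36257516]
 [  0.           0.           1.        ]] [ 2.15202546 -2.17388991  0.12273237] [-2.66752353e-04  5.19994668e-01  1.19001240e+00]
[[412.2396283    0.         256.30413095]
 [  0.         412.2396283  187.02893911]
 [  0.           0.           1.        ]] [ 1.61943189  1.75683787 -0.884319  ] [ 0.05940865 -0.27417014  1.59598828]
```

View pics/top1.png

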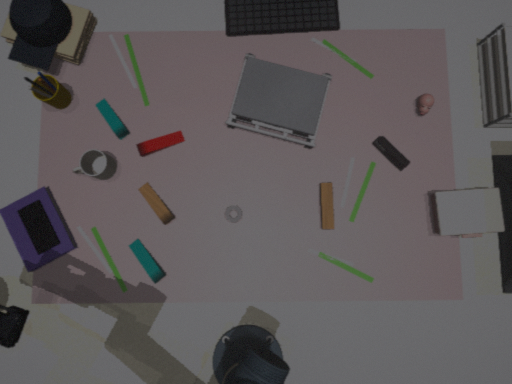

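View pics/scene1.png

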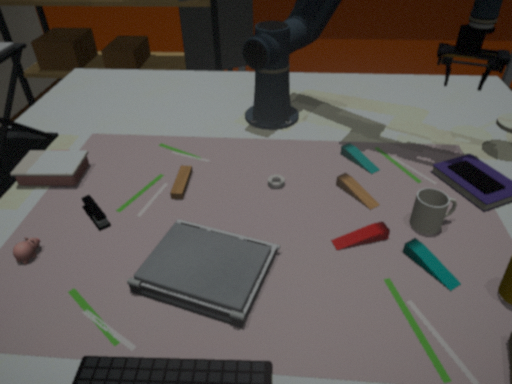

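The top view shows the wooden wedge candidate at (156,203), the flat block at (327,205), and the stand's front bar running from (229,126) to (316,145). The tape is at (234,214). I'll enlarge these next.

Run:
```python
from h import *
t=cv2.imread('pics/top1.png');s=cv2.imread('pics/scene1.png')
def cr(i,x,y,w,h,W,H): return cv2.convertScaleAbs(cv2.resize(i[y:y+h,x:x+w],(W,H),interpolation=cv2.INTER_CUBIC),alpha=1.5)
a=cr(t,126,178,60,50,400,300*400*5//6//300 if 0 else 300)
a=cr(t,126,178,60,45,400,300); b=cr(s,317,160,80,60,400,300)
c=cr(t,220,105,108,54,800,400)[100:]
cv2.imwrite('pics/m1.png',np.vstack([np.hstack([a,b]),c]))
```

```text
(no output)
```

View pics/m1.png

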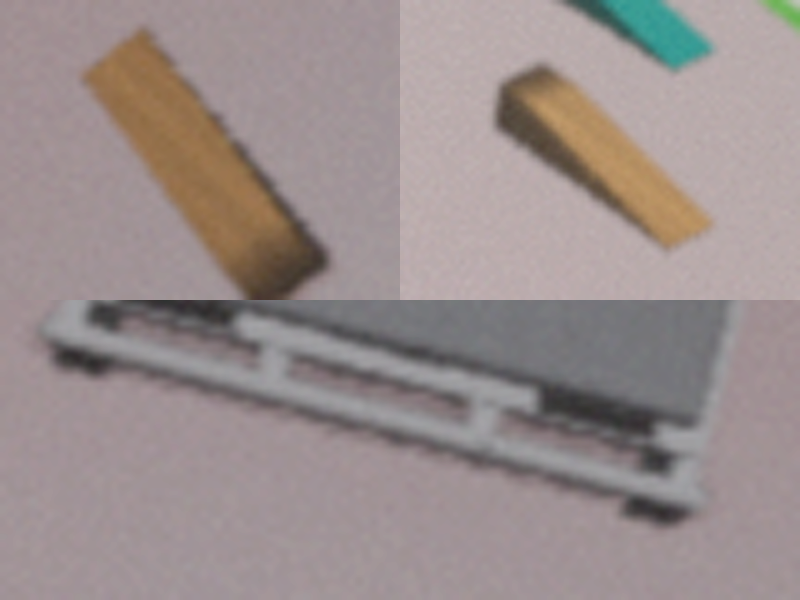

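The crops show the wooden wedge's thin end at top px (143,186) and its thick end at about (170,220). The bar axis runs from about (226,122) to (315,145). Next I'll fit the wedge silhouette in both cameras.

```bash
cat >> h.py <<'E'
WV=np.array([[x,y,z] for y in(-.018,.018) for x,z in((-.071,0),(.071,0),(.071,.003),(-.041,.031),(-.071,.031))])
def wpts(p,V=WV):
    c,s=np.cos(p[2]),np.sin(p[2]); return V@np.array([[c,-s,0],[s,c,0],[0,0,1]]).T+[p[0],p[1],0]
def woodmask(c,roi):
    h=cv2.cvtColor(c['image'],cv2.COLOR_RGB2HSV); m=((h[...,0]>7)&(h[...,0]<25)&(h[...,1]>70)).astype(np.uint8)
    k=np.zeros_like(m);x,y,w,hh=roi;k[y:y+hh,x:x+w]=1; return m*k
def fit(p0,views):
    from scipy.optimize import minimize
    def cost(p):
        e=0
        for c,m in views:
            h=cv2.convexHull((proj(c,wpts(p))*4+1.5).astype(np.float32)*16).astype(int)
            r=np.zeros((384*4,512*4),np.uint8); cv2.fillConvexPoly(r,h,1,cv2.LINE_8,4)
            r=cv2.resize(r.astype(np.float32),(512,384),interpolation=cv2.INTER_AREA); e+=np.abs(r-m).sum()/max(m.sum(),1)
        return e
    s=np.array([.01,.01,.15]); r=minimize(cost,p0,method='Nelder-Mead',options=dict(initial_simplex=np.vstack([p0]+[p0+s*np.eye(3)[i] for i in range(3)])))
    return r.x,r.fun
E
python3 - <<'E'
from h import *
a=snap('top');b=snap('scene')
ma=woodmask(a,(126,170,60,60));mb=woodmask(b,(325,165,65,48));print(ma.sum(),mb.sum())
A=ray(a,(143,186));B=ray(a,(170,220))
p0=np.array([*(A+B)[:2]/2,np.arctan2(*(A-B)[[1,0]])]);print(p0)
for v in([(a,ma)],[(b,mb)],[(a,ma),(b,mb)]): print(fit(p0,v))
L=ray(a,(226.1,122.3),.022);R=ray(a,(315.2,145.1),.022);d=(L-R)
print(L,R,np.linalg.norm(d),(L+R)/2,'stand yaw',np.arctan2(-d[0],d[1]))
print('tape',ray(a,(234,214)))
print('bar in scene',proj(b,[L,R]))
E
```

```text
537 546
[0.46840572 0.27823579 0.67617226]
(array([0.47012945, 0.27957258, 0.67257541]), np.float64(0.11033519553072625))
(array([0.46701567, 0.27931289, 0.64071547]), np.float64(0.2097069597069597))
(array([0.46868092, 0.27853199, 0.67229987]), np.float64(0.3288735240550883))
[0.71578845 0.06045755 0.022     ] [ 0.64079856 -0.21454029  0.022     ] 0.2850391123576926 [ 0.67829351 -0.07704137  0.022     ] stand yaw -0.2662198212597981
tape [0.43175143 0.03840235 0.        ]
bar in scene [[278.63812906 246.29398381]
 [176.35974918 220.48546772]]
```

play_rows(steps=[1,-0.8,-0.6,0,0,1,-0.8,-0.6,0,0,1,-0.8,-0.6,0,0,1,-0.8,-0.6,0,0,1,-0.8,-0.6,0.1,0,1,-0.8,-0.6,0.1,0,1,-0.8,-0.6,0.1,0,1,-0.8,-0.6,0.1,0,1,-0.8,-0.6,0.1,0,1,-0.8,-0.6,0.1,0])

```text
time: 1.2
position: [0.3689, 0.3452, 0.2044]
tool_rot: [0.16, 0.987, -0.0, -0.0]
ft_force: [0.1, 0.3, 0.1]
grip_width: 0.0873
grip_force: 0.0
```

```bash
cat >> h.py <<'E'
from scipy.spatial.transform import Rotation as Ro
def togo(P,ang):
    o=robot.get_obs(); R=Ro.from_quat(o['tool_rot']).as_matrix(); a=np.arctan2(R[1,0],R[0,0])
    da=(ang-a+np.pi)%(2*np.pi)-np.pi
    print('t',round(o['time'],2),'pos',o['position'].round(4),'ang',round(a,4),'tilt',R[:,2].round(4),'w',round(o['grip_width'],4),'gf',round(o['grip_force'],1),'F',o['ft_force'].round(1),'q',o['q'].round(2))
    print('units now-frame',(R.T@(np.array(P)-o['position'])/.03).round(2),'twist',round(-da/.1,2))
    c,s=np.cos(ang),np.sin(ang); Rg=np.array([[c,s,0],[s,-c,0],[0,0,-1]]); print('units final-frame',(Rg.T@(np.array(P)-o['position'])/.03).round(2))
E
python3 -c "
from h import *
togo([.425,.244,.12],.672+np.pi)"
```

```text
t 1.2 pos [0.3689 0.3452 0.2044] ang 2.8199 tilt [-1.e-04 -0.e+00 -1.e+00] w 0.0873 gf 0.0 F [0.1 0.3 0.1] q [ 0.53  0.39  1.75  0.    1.   -0.72]
units now-frame [-2.84 -2.61  2.81] twist -9.94
units final-frame [ 0.64 -3.8   2.81]
```

play_rows(steps=[1,-0.7,-0.65,0.5,0,1,-0.7,-0.65,0.5,0,1,-0.7,-0.65,0.6,0,1,-0.74,-0.66,0.6,0,1,0,0,0.2,-1,1,0,0,0.2,-1,1,0,0,0.2,-1,1,0,0,0,-1,1,0,0,0,-1,1,0,0,0,-1])

```text
time: 2.2
position: [0.4245, 0.245, 0.1204]
tool_rot: [-0.141, 0.99, -0.0, -0.0]
ft_force: [-0.1, -0.2, -0.2]
grip_width: 0.087
grip_force: 0.0
```

play_rows(steps=[1,0,0,0,-1,1,0,0,0,-1,1,0,0,0,-1,1,0,0,0,-0.94,1,0,0,0,0,1,0,0,0,0,1,0,0,0,0,1,0,0,0,0,1,0,0,0,0,1,0,0,0,0])

```text
time: 3.2
position: [0.4244, 0.245, 0.1206]
tool_rot: [-0.33, 0.944, -0.0, -0.0]
ft_force: [-0.2, 0.5, 0.4]
grip_width: 0.087
grip_force: 0.0
```

Run:
```python
from h import *
togo([.425,.244,.004],.672+np.pi)
c=snap('wrist');im=c['image'][:,:,::-1].copy()
V=np.round(proj(c,wpts([.469,.279,.672]))).astype(int)
m=woodmask(c,(0,0,512,384));print(m.sum())
for i in(0,1,2,3,4):
    cv2.line(im,tuple(map(int,V[i])),tuple(map(int,V[i+5])),(255,0,0),1)
    cv2.line(im,tuple(map(int,V[i])),tuple(map(int,V[(i+1)%5])),(255,0,0),1);cv2.line(im,tuple(map(int,V[i+5])),tuple(map(int,V[(i+1)%5+5])),(255,0,0),1)
cv2.imwrite('pics/w1.png',im)
```

```text
t 3.2 pos [0.4244 0.245  0.1206] ang -2.4697 tilt [-0. -0. -1.] w 0.087 gf 0.0 F [-0.2  0.5  0.4] q [ 0.3   0.51  1.86 -0.    0.77 -1.95]
units now-frame [ 0.01 -0.04  3.89] twist -0.0
units final-frame [ 0.01 -0.04  3.89]
10182
```

View pics/w1.png

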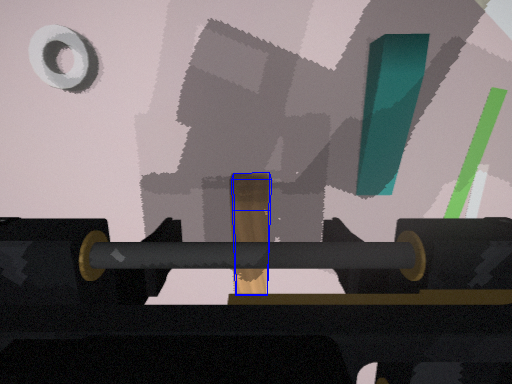

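The wrist view shows the wedge outline matching the fit: thick end at (252,176), width from px 233 to 271. I'll descend and grip.

play_rows(steps=[1,0,0,0.8,0,1,0,0,0.8,0,1,0,0,0.8,0,1,0,0,0.7,0,1,0,0,0.4,0,1,0,0,0.3,0,1,0,0,0,0,-1,0,0,0,0,-1,0,0,0,0,-1,0,0,0,0], grip_force=25)

```text
time: 4.25
position: [0.425, 0.2452, 0.0073]
tool_rot: [-0.33, 0.944, -0.0, 0.001]
ft_force: [-0.3, -0.0, 0.0]
grip_width: 0.0708
grip_force: 0.0
```

play_rows(steps=[-1,0,0,0,0,-1,0,0,0,0,-1,0,0,0,0,-1,0,0,0,0,-1,0,0,0,0,-1,0,0,0,0,-1,0,0,0,0,-1,0,0,0,0,-1,0,0,0,0,-1,0,0,0,0])

```text
time: 5.25
position: [0.4245, 0.245, 0.0066]
tool_rot: [-0.33, 0.944, -0.0, 0.0]
ft_force: [0.2, -0.9, 1.8]
grip_width: 0.0356
grip_force: 25.0
```

Run:
```python
from h import *
c,s=np.cos(-.266),np.sin(-.266)
O=np.array([.6783,-.0770]); g=O+np.array([c,s])*(-.03-.127)
print(g)
togo([*g,.035],-.266+np.pi)
```

```text
[ 0.52682167 -0.03572875]
t 5.25 pos [0.4245 0.245  0.0066] ang -2.4693 tilt [ 1.e-04 -0.e+00 -1.e+00] w 0.0356 gf 25.0 F [ 0.2 -0.9  1.8] q [ 0.29  0.73  1.92 -0.    0.49 -1.95]
units now-frame [ 3.16 -9.44 -0.95] twist 9.38
units final-frame [-5.75 -8.13 -0.95]
```

play_rows(steps=[-1,0,0,-0.5,0,-1,0,0,-0.7,0,-1,0,0,-0.8,0.5,-1,0,0,0,1,-1,0,0,0,1,-1,0,0,0,1,-1,0,0,0,1,-1,0,0,0,1,-1,0,0,0,1,-1,0,0,0,1], grip_force=40)

```text
time: 6.25
position: [0.424, 0.245, 0.0662]
tool_rot: [0.041, 0.999, -0.0, -0.001]
ft_force: [-0.1, -0.9, -0.3]
grip_width: 0.0359
grip_force: 40.0
```

play_rows(steps=[-1,0,0,0,1,-1,0,0,0,0.88,-1,-0.5,-0.8,0,0,-1,-0.6,-0.9,0,0,-1,-0.6,-0.9,0,0,-1,-0.6,-0.9,0,0,-1,-0.6,-0.9,0,0,-1,-0.6,-0.9,0,0,-1,-0.6,-0.8,0,0,-1,-0.6,-0.8,0,0])

```text
time: 7.25
position: [0.506, 0.0071, 0.0662]
tool_rot: [0.133, 0.991, 0.0, -0.001]
ft_force: [1.2, 0.2, -0.9]
grip_width: 0.0361
grip_force: 40.0
```

play_rows(steps=[-1,-0.6,-0.8,0,0,-1,-0.45,-0.43,0,0,-1,0,0,0,0,-1,0,0,0,0,-1,0,0,0,0,-1,0,0,0,0,-1,0,0,0,0,-1,0,0,0,0,-1,0,0,0,0,-1,0,0,0,0])

```text
time: 8.25
position: [0.5268, -0.0355, 0.0666]
tool_rot: [0.132, 0.991, -0.0, 0.0]
ft_force: [0.3, 0.5, -0.3]
grip_width: 0.0355
grip_force: 40.0
```

Run:
```python
from h import *
togo([0.5268,-.0357,.0066],-.266+np.pi)
t=snap('top');s=snap('scene');w=snap('wrist')
def cr(c,x,y,w,h,W,H): return cv2.convertScaleAbs(cv2.resize(c['image'][y:y+h,x:x+w,::-1],(W,H),interpolation=cv2.INTER_CUBIC),alpha=1.4)
cv2.imwrite('pics/m2.png',np.vstack([np.hstack([cr(t,215,95,120,90,400,300),cr(s,140,140,160,120,400,300)]),cr(w,0,0,512,384,800,600)[150:450]]))
```

```text
t 8.25 pos [ 0.5268 -0.0355  0.0666] ang 2.876 tilt [ 0. -0. -1.] w 0.0355 gf 40.0 F [ 0.3  0.5 -0.3] q [-0.28  0.64  1.8  -0.    0.7  -1.58]
units now-frame [-0.   -0.01  2.  ] twist 0.0
units final-frame [-0.   -0.01  2.  ]
```

View pics/m2.png

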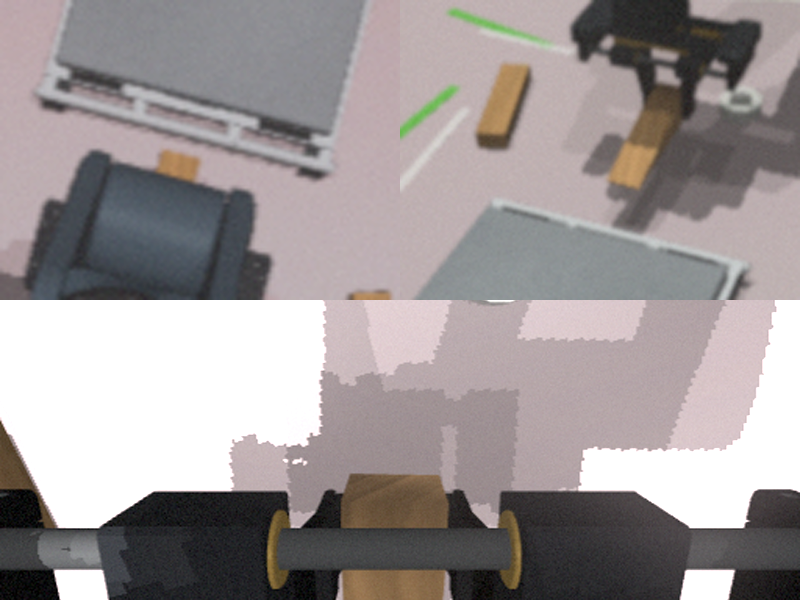

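The wedge is held in line with the bar's middle, with its tip at about top px (268,145), just short of the bar. I'll lower it onto the desk.

play_rows(steps=[-1,0,0,0.5,0,-1,0,0,0.5,0,-1,0,0,0.4,0,-1,0,0,0.3,0,-1,0,0,0.2,0,-1,0,0,0.1,0,-1,0,0,0,0,-1,0,0,0,0,-1,0,0,0,0,-1,0,0,0,0])

```text
time: 9.4
position: [0.527, -0.0357, 0.0067]
tool_rot: [0.132, 0.991, -0.0, 0.0]
ft_force: [0.2, 0.3, -0.5]
grip_width: 0.0355
grip_force: 40.0
```

Run:
```python
from h import *
togo([0.5268,-.0357,.0066],-.266+np.pi)
t=snap('top');s=snap('scene')
P=wpts([*(np.array([.5268,-.0357])+.056*np.array([np.cos(-.266),np.sin(-.266)])),-.266])
def cr(c,x,y,w,h,W,H):
    i=cv2.resize(c['image'][y:y+h,x:x+w,::-1],(W,H),interpolation=cv2.INTER_CUBIC);i=cv2.convertScaleAbs(i,alpha=1.4)
    for p in proj(c,P): cv2.circle(i,tuple(int(v) for v in ((p+.5-[x,y])*W/w)),2,(255,0,0),-1)
    for p in proj(c,[[.7158,.0605,.022],[.6408,-.2145,.022],[.6783,-.077,.022]]): cv2.circle(i,tuple(int(v) for v in ((p+.5-[x,y])*W/w)),3,(0,0,255),-1)
    return i
cv2.imwrite('pics/m3.png',np.hstack([cr(t,220,105,100,75,400,300),cr(s,170,160,112,84,400,300)]))
```

```text
t 9.4 pos [ 0.527  -0.0357  0.0067] ang 2.8758 tilt [ 3.e-04 -1.e-04 -1.e+00] w 0.0355 gf 40.0 F [ 0.2  0.3 -0.5] q [-0.28  0.75  1.82 -0.    0.57 -1.58]
units now-frame [ 0. -0.  0.] twist 0.0
units final-frame [ 0. -0.  0.]
```

View pics/m3.png

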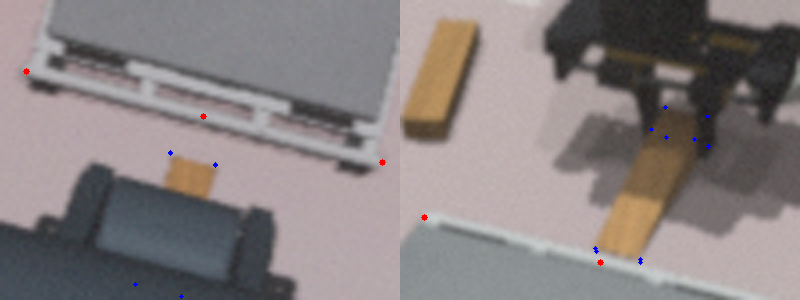

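The wedge lies flat with its tip about 30 mm in front of the bar's middle, and the tip is only about 1 px short of the prediction. I'll push in below the contact depth first, then in small steps while watching the force.

play_rows(steps=[-1,-0.3,0,0,0,-1,-0.3,0,0,0,-1,-0.3,0,0,0,-1,-0.3,0,0,0,-1,-0.3,0,0,0,-1,-0.3,0,0,0,-1,-0.2,0,0,0,-1,-0.1,0,0,0,-1,0,0,0,0,-1,0,0,0,0])

```text
time: 10.5
position: [0.5882, -0.0524, 0.0067]
tool_rot: [0.133, 0.991, -0.0, 0.001]
ft_force: [-1.3, 0.4, 1.6]
grip_width: 0.0354
grip_force: 40.0
```

play_rows(steps=[-1,-0.1,0,0,0,-1,-0.1,0,0,0,-1,-0.1,0,0,0,-1,-0.1,0,0,0,-1,0,0,0,0,-1,0,0,0,0,-1,0,0,0,0,-1,0,0,0,0,-1,0,0,0,0,-1,0,0,0,0])

```text
time: 11.5
position: [0.5995, -0.0554, 0.0066]
tool_rot: [0.133, 0.991, -0.0, 0.0]
ft_force: [-1.1, 1.1, 4.1]
grip_width: 0.0357
grip_force: 40.0
```

play_rows(steps=[-1,-0.1,0,0,0,-1,0,0,0,0,-1,0,0,0,0,-1,0,0,0,0,-1,0,0,0,0,-1,0,0,0,0,-1,0,0,0,0,-1,0,0,0,0,-1,0,0,0,0,-1,0,0,0,0])

```text
time: 12.5
position: [0.6008, -0.0558, 0.0066]
tool_rot: [0.132, 0.991, 0.0, -0.001]
ft_force: [-3.2, 1.0, 6.1]
grip_width: 0.0357
grip_force: 40.0
```

play_rows(steps=[-1,-0.1,0,0,0,-1,0,0,0,0,-1,0,0,0,0,-1,0,0,0,0,-1,0,0,0,0,-1,0,0,0,0,-1,0,0,0,0,-1,0,0,0,0,-1,0,0,0,0,-1,0,0,0,0])

```text
time: 13.5
position: [0.604, -0.0567, 0.0067]
tool_rot: [0.132, 0.991, 0.0, -0.001]
ft_force: [-3.0, 0.9, 6.6]
grip_width: 0.0354
grip_force: 40.0
```

Run:
```python
from h import *
c,s=np.cos(-.266),np.sin(-.266)
g=np.array([.6783,-.0770])+np.array([c,s])*(.07-.127)
togo([*g,.0066],-.266+np.pi)
```

```text
t 13.5 pos [ 0.604  -0.0567  0.0067] ang 2.876 tilt [-2.e-03  4.e-04 -1.e+00] w 0.0354 gf 40.0 F [-3.   0.9  6.6] q [-0.28  0.81  1.61 -0.    0.72 -1.58]
units now-frame [-0.67 -0.    0.  ] twist 0.0
units final-frame [-0.67 -0.    0.  ]
```

play_rows(steps=[-1,-0.13,0,-0.01,0,-1,0,0,0,0,-1,0,0,0,0,-1,0,0,0,0,-1,0,0,0,0,-1,0,0,0,0,-1,0,0,0,0,-1,0,0,0,0,-1,0,0,0,0,-1,0,0,0,0])

```text
time: 14.5
position: [0.6082, -0.0578, 0.0066]
tool_rot: [0.132, 0.991, 0.0, -0.001]
ft_force: [-4.8, 0.1, 1.5]
grip_width: 0.0358
grip_force: 40.0
```

play_rows(steps=[-1,-0.13,0,-0.01,0,-1,0,0,0,0,-1,0,0,0,0,-1,0,0,0,0,-1,0,0,0,0,-1,0,0,0,0,-1,0,0,0,0,-1,0,0,0,0,-1,0,0,0,0,-1,0,0,0,0])

```text
time: 15.5
position: [0.6086, -0.0578, 0.0066]
tool_rot: [0.132, 0.991, 0.0, -0.004]
ft_force: [-10.0, 2.2, 5.7]
grip_width: 0.0358
grip_force: 40.0
```

play_rows(steps=[-1,-0.13,0,0,0,-1,0,0,0,0,-1,0,0,0,0,-1,0,0,0,0,-1,0,0,0,0,-1,0,0,0,0,-1,0,0,0,0,-1,0,0,0,0,-1,0,0,0,0,-1,0,0,0,0])

```text
time: 16.5
position: [0.6106, -0.0584, 0.0066]
tool_rot: [0.132, 0.991, 0.001, -0.006]
ft_force: [-12.3, 2.0, 8.4]
grip_width: 0.0358
grip_force: 40.0
```

Run:
```python
from h import *
c,s=np.cos(-.266),np.sin(-.266)
g=np.array([.6783,-.0770])+np.array([c,s])*(.07-.127)
togo([*g,.0066],-.266+np.pi)
snap('scene','s3.png');c=snap('top','t3.png')
t=c['image'][:,:,::-1]; i=cv2.convertScaleAbs(cv2.resize(t[105:165,220:320],(800,480),interpolation=cv2.INTER_CUBIC),alpha=1.4)
cv2.imwrite('pics/m4.png',i)
```

```text
t 16.5 pos [ 0.6106 -0.0584  0.0066] ang 2.8758 tilt [-0.012   0.0032 -0.9999] w 0.0358 gf 40.0 F [-12.3   2.    8.4] q [-0.28  0.81  1.59 -0.    0.75 -1.58]
units now-frame [-0.44 -0.01 -0.  ] twist 0.0
units final-frame [-0.44 -0.01  0.  ]
```

View pics/m4.png

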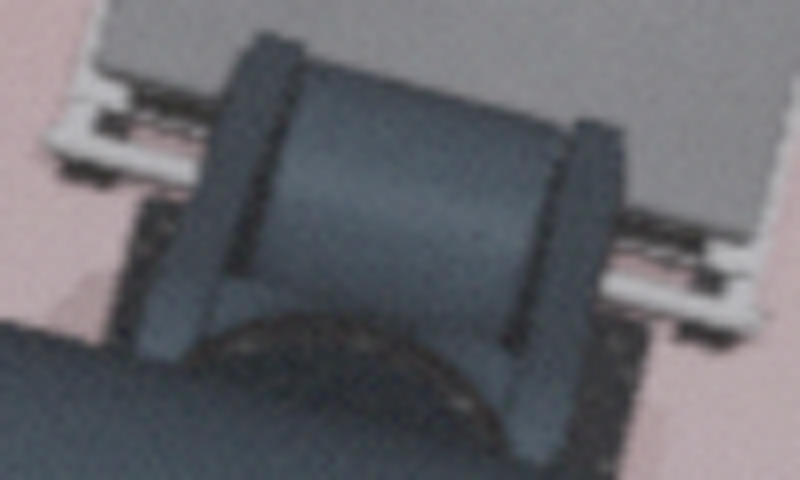

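The top view now shows the gripper above the bar, with the bar ends at (55,140) and (755,320) in the crop. The push force has risen to about 12 N, so the wedge is in contact. I'll continue to about 70 mm depth.

play_rows(steps=[-1,-0.1,0,-0.02,0,-1,0,0,0,0,-1,0,0,0,0,-1,-0.1,0,-0.01,0,-1,0,0,0,0,-1,0,0,0,0,-1,0,0,0,0,-1,0,0,0,0,-1,0,0,0,0,-1,0,0,0,0])

```text
time: 17.6
position: [0.6188, -0.0604, 0.0067]
tool_rot: [0.133, 0.991, 0.001, -0.004]
ft_force: [-6.6, 1.7, 0.1]
grip_width: 0.0356
grip_force: 40.0
```

play_rows(steps=[-1,-0.1,0,0,0,-1,0,0,0,0,-1,0,0,0,0,-1,-0.1,0,0,0,-1,0,0,0,0,-1,0,0,0,0,-1,0,0,0,0,-1,0,0,0,0,-1,0,0,0,0,-1,0,0,0,0])

```text
time: 18.6
position: [0.6242, -0.0619, 0.0066]
tool_rot: [0.133, 0.991, 0.001, -0.004]
ft_force: [-7.2, 2.0, 1.1]
grip_width: 0.0358
grip_force: 40.0
```

Run:
```python
from h import *
c,s=np.cos(-.266),np.sin(-.266)
g=np.array([.6783,-.0770])+np.array([c,s])*(.07-.127)
togo([*g,.0066],-.266+np.pi)
```

```text
t 18.6 pos [ 0.6242 -0.0619  0.0066] ang 2.8758 tilt [-0.0079  0.0025 -1.    ] w 0.0358 gf 40.0 F [-7.2  2.   1.1] q [-0.28  0.82  1.55  0.    0.77 -1.58]
units now-frame [ 0.03 -0.01  0.  ] twist 0.0
units final-frame [ 0.03 -0.01  0.  ]
```

Run:
```python
from h import *
for name,f0,pts in(('scene','scene1.png',((278.6,246.3,-8,-4),)),('top','top1.png',((229,124,-4,-2),(312,143,2,0)))):
    c=snap(name); old=cv2.cvtColor(cv2.imread('pics/'+f0),cv2.COLOR_BGR2GRAY).astype(np.float32); new=cv2.cvtColor(c['image'],cv2.COLOR_RGB2GRAY).astype(np.float32)
    for x,y,dx,dy in pts:
        x0,y0=int(x+dx),int(y+dy); r=9
        a,b=[i[y0-r:y0+r,x0-r:x0+r] for i in(old,new)]
        try: print(name,cv2.findTransformECC(a,b,np.eye(2,3,dtype=np.float32),cv2.MOTION_TRANSLATION,(3,200,1e-5),None,3)[1][:,2])
        except cv2.error as e: print('ecc fail')
    for P in([.7158,.0605],[.6408,-.2145]): print(' pred 5mm',(proj(c,[[*P,.027]])-proj(c,[[*P,.022]])).round(2))
c=snap('scene');i=np.hstack([cv2.convertScaleAbs(cv2.resize(k[195:270,165:290],(400,240),interpolation=cv2.INTER_CUBIC),alpha=1.4) for k in(cv2.imread('pics/scene1.png'),c['image'][:,:,::-1])])
cv2.imwrite('pics/m5.png',i)
```

```text
scene [0.182821  0.3000457]
 pred 5mm [[ 0.03 -1.44]]
 pred 5mm [[-0.26 -1.41]]
top [ 0.17676076 -0.20772214]
top [ 0.00545848 -0.26625803]
 pred 5mm [[-0.09 -0.43]]
 pred 5mm [[ 0.27 -0.34]]
```

View pics/m5.png

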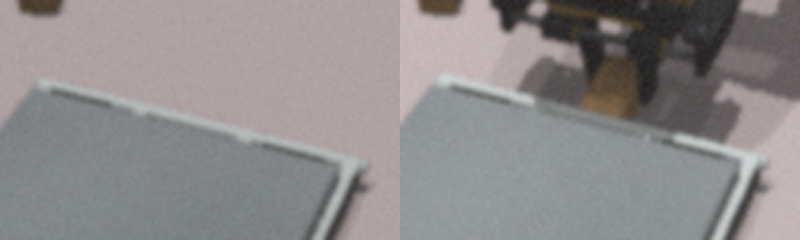

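The second scene crop shows the bar's corners about 4 px (1.3 camera px) higher, at (40,79) against (40,83), which suggests a lift of about 4–5 mm. One numeric check follows.

Run:
```python
from h import *
from scipy.optimize import minimize_scalar
o=cv2.imread('pics/scene1.png')[...,1].astype(float);c=robot.camera('scene');n=c['image'][...,1].astype(float)
z=np.arange(384)
for x0,x1,y in((177,184,222),(184,197,226),(258,272,243),(270,280,245),(200,230,330 if 0 else 300)):
    a=o[y-9:y+7,x0:x1]
    def f(s):
        b=np.stack([np.interp(z[y-9:y+7]+s,z,n[:,x]) for x in range(x0,x1)],1); return ((a-a.mean()-b+b.mean())**2).mean()
    s=min(np.arange(-4,4,.05),key=f); print(x0,x1,'row shift',round(s,2),round(f(s)**.5,1),round(f(0)**.5,1),'lift mm',round(-s/1.42*5,1))
togo([.624,-.062,.0066],-.266+np.pi)
```

```text
177 184 row shift -1.25 2.5 9.2 lift mm 4.4
184 197 row shift -1.15 3.6 11.2 lift mm 4.0
258 272 row shift 3.7 19.3 23.2 lift mm -13.0
270 280 row shift -1.2 7.4 10.4 lift mm 4.2
200 230 row shift 0.1 2.9 3.0 lift mm -0.4
t 18.8 pos [ 0.6243 -0.0619  0.0066] ang 2.8758 tilt [-0.0079  0.0024 -1.    ] w 0.0359 gf 40.0 F [-7.2  2.2  1.2] q [-0.28  0.82  1.55  0.    0.77 -1.58]
units now-frame [ 0.01 -0.01  0.  ] twist 0.0
units final-frame [ 0.01 -0.01  0.  ]
```

The lift measures about 4.2 mm, steady and within 1–10 mm, so I'll hand in.

```bash
python3 -c "
from rig import robot
print(robot.hand_in())"
```

```text
the job is handed in; nothing more can be done
None
```

I handed the job in with the wedge under the middle of the bar, the tray lifted about 4 mm (camera estimate) and the gripper still holding the wedge; the hand-in call gave no verdict.

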